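# Stand the dish brush the right way up to dry

### The job

The dish brush has been left head-down in the wide stoneware pot. Take it out, turn it end for end and stand it handle-down in the slim stoneware brush stand, right down on the bottom of the sleeve, so that its bristle head is up in the air to dry. Do not let the brush fall on the way, leave both pots standing where they are, and do not push the other things about.

Things in the scene. Friction and masses are not known exactly. Their poses are not given: they have to be found in the camera images.
- brush: wooden dish brush, 195 mm long, 90 g, head-down in the wide pot at the start (own z about 0.2 rad off straight down, butt 200 mm above the worktop, bristles pointing to the robot's left, +y, within 0.6 rad). Origin: centre of the handle's butt end. Own z runs along the handle from butt to head; own x is the way the bristles point. Centre of mass at z = 124 mm, x = 4 mm
- brush_butt (a point): centre of the butt end of the brush handle (the brush's origin). Handle round, 19 mm thick up to 105 mm from the butt, then 17 mm as far as the head
- brush_neck (a point): point on the handle axis 110 mm from the butt, a good place to hold the brush. The worktop in front of the pots (0.42 to 0.52 m from the robot, y from -0.16 to 0.12 m) is clear, so the brush can be laid there to change the grip
- brush_head (a point): point on the handle axis 173 mm from the butt, in the middle of the head: a rounded square, 47 mm wide, 149 to 196 mm from the butt, its back 7 mm behind the handle axis, bristle tips 33 mm in front of it. The bristle face slants 0.15 rad: laid on its bristles the brush rests on them and on the butt, the handle axis 10 mm up at the butt, rising at 0.153 rad towards the head
- crock: wide white stoneware pot, loose, 0.8 kg, 84 mm across (89 mm at the rim), 80 mm tall, walls 5 mm, inside 74 mm across, inner floor 6 mm up. Origin: centre of its underside, z up. It stands left or right of the middle; the slim stand is on the other side
- crock_mouth (a point): centre of the wide pot's mouth, level with its rim, 80 mm up
- stand: slim white stoneware brush stand, loose, 0.75 kg, 80 mm tall: a round foot 86 mm across carries an upright sleeve 41 mm across, 31 mm inside, flaring at the top to 41 mm inside (51 mm outside). Sleeve floor 19 mm up. Origin: centre of its underside, z up
- stand_floor (a point): centre of the bottom of the stand's sleeve, 19 mm above the worktop
- stand_mouth (a point): centre of the stand's mouth, 80 mm above the worktop
- pinch_bowl: small white marble bowl, 76 mm across, 38 mm tall, between the two pots; not to be moved. Origin: centre of its underside
- mug: white and black striped mug, 95 mm tall, 92 mm across and 127 mm over its handle, at the back; not to be moved. Origin: centre of its underside
- soap_bottle: washing-up liquid bottle, 235 mm tall, behind the sink's left corner; not to be moved. Origin: centre of its underside
- salt_mill: copper mill, 109 mm tall, 44 mm across, at the back; not to be moved. Origin: centre of its underside
- pepper_mill: copper mill, 121 mm tall, 44 mm across, at the back; not to be moved. Origin: centre of its underside
- spice_jar: spice jar, 105 mm tall, 41 mm across, at the back; not to be moved. Origin: centre of its underside
- peeler: black-handled peeler, 170 mm long, lying on the chopping board (22 mm thick) at the left; not to be moved. Origin: centre of its underside
- lemon: lemon, 70 mm long, lying on the chopping board at the left; not to be moved. Origin: centre of its underside

How it is judged:
By the outcome, as a careful person would: the job done as asked, in the order asked, and still so for the second after the job is handed in, with the robot touching nothing.
It also fails if it takes over 69 s, if anything falls off the work surface, if the arm or the gripper's body presses on something with over 40 N, if the wrist force passes 120 N, or if a joint passes its speed limit or range.

### The arm

A 7-joint arm with a two-finger parallel gripper is mounted at the origin on a cart in front of the work surface, level with it; the furniture and walls round the work are solid. World frame = base frame: x ahead of the robot, y to its left, z up, the work surface at z = 0. Lengths are in m, angles in rad, forces in N, time in s.
With the tool pointing down it reaches from about 0.4 to 0.85 m from the base axis. Payload 4.4 kg.
Tool frame: the origin (TCP) lies between the finger pads; the fingertips stand 17 mm ahead of it and the grasp point (between the pads) lies 2 mm behind it (ctrl.finger_overhang is the distance from the TCP to the fingertips, in m); z points along the fingers, y is the line along which they close (so a half turn about z gives the same grasp; the last joint's range is limited). The gripper opens to 94 mm and grips with 3 to 60 N. Pads are 16 mm wide; open, the fingers measure 119 mm over their backs; the gripper's body (75 mm by 177 mm) begins 78 mm behind the grasp point.
Start: joints at [1.094, 0.628, 0.038, 1.517, -0.027, 0.996, -0.02], TCP at [0.26, -0.596, 0.222] pointing down, gripper open.
Joint ranges: [-3.06, 3.06], [-0.37, 2.12], [-1.25, 1.32], [0.18, 2.47], [-1.1, 4.24], [0.23, 1.98], [-2.94, 2.94]. Speed limits (rad/s): [2.57, 2.57, 3.14, 3.14, 3.14, 3.14, 3.14].

### API

Orientations are given as [roll, pitch, yaw] about the fixed x, y, z axes, in that order (R = Rz(yaw) Ry(pitch) Rx(roll)).
In Python, from workcell import ctrl gives the robot as it stands.
- The arm moves only by the shell command python3 jog.py [FORCE], which reads ROWS from standard input. ROWS is a JSON list of rows, 1 to 5 of them, each an object with the fields aperture (the finger opening in m), d (a list: dx, dy, dz in shares of the most that a row can go, 1 being 50 mm), twist (a turn about the tool's z in rad); a field left out counts as zero (the opening has to be given); each row shifts and turns the commanded pose from where the row before left it, along the tool's axes as they then stand; what a row does not reach is not made up. A row lasts 1/10 s, in which the tool goes at most 0.05 m and 0.15 rad, less where a joint would pass 70% of its speed; a pose out of reach is approached as far as the arm can. The fingers move at their own pace and stop on an object; FORCE is the grip in N (left out, the last holds). Time passes only in rows, so rows that do not move let the fingers close. It prints the time, the measured TCP pose, the force, the opening and the grip force at its end. Input that does not fit is refused with a message, and nothing moves.
- ctrl.observe(): the state, without advancing time (a new reading comes with each control period).
- ctrl.grab_frame(name): name is "scene" or "top"; returns the picture (420x560x3 uint8, blue, green, red); there is no depth.
- ctrl.camera_info(name): a dict with "camera_matrix" (3x3 intrinsics, pixels), "position" and "attitude" of the camera in the world. Camera axes: x right, y down, z forward; pixel columns grow to the right and rows downward; lengths in m; the calibration is good to about 2 mm. A picture is of the moment at which its call begins. camera_info takes no time and is no camera call.
- ctrl.job_done(): hands the job in; it is judged then, once.
The state is a dict: "time_s": time; "joints": joint angles; "joint_velocities": joint speeds; "effort": joint torques, N m; "position": TCP position; "orientation": TCP orientation; "ft_force": force on the tool from outside, world axes, zero at the start; "moment": the same for the moment, N m; "opening": finger opening in m; "grip_force": force on a finger pad.
Only numpy, scipy, OpenCV 4.12 (cv2) and the standard library are available. Lean on these libraries where they do the work, as an engineer would, in place of code of your own. Each camera call takes 0.05 s, during which the arm holds its last target. There are 200 camera calls.

## Working session

There is one attempt and no reset: what is moved stays moved. The work goes in short steps, Python scripts to look and compute and a shell command to move; the robot and the scene stay as the last step left them, time stands still between calls to the robot, and variables do not carry over. Pictures are saved under pics/ and viewed, at most 10 in all, crops included, and the job is handed in when it is done.

```bash
ls; mkdir -p pics; python3 - <<'E'
from workcell import ctrl
import cv2
for n in("scene","top"):
    cv2.imwrite(f"pics/{n}0.png",ctrl.grab_frame(n)); print(n,ctrl.camera_info(n))
print(ctrl.observe(),ctrl.finger_overhang)
E
```

```text
jog.py
pics
workcell.py
scene {'camera_matrix': array([[539.00312006,   0.        , 275.51388941],
       [  0.        , 539.00312006, 209.63029535],
       [  0.        ,   0.        ,   1.        ]]), 'position': array([-0.41501866, -0.19735602,  1.35887335]), 'attitude': array([-2.45785479,  0.01518538, -1.42868634])}
top {'camera_matrix': array([[417.80533671,   0.        , 276.79908081],
       [  0.        , 417.80533671, 205.90886096],
       [  0.        ,   0.        ,   1.        ]]), 'position': array([ 0.42504519, -0.03098396,  1.19248822]), 'attitude': array([-3.01508086, -0.01385285, -1.59079987])}
{'time_s': 0.1, 'joints': array([ 1.09420427,  0.62921379,  0.03848478,  1.51823391, -0.0270014 ,
        0.99631933, -0.01998663]), 'joint_velocities': array([ 9.75529808e-04,  2.34258250e-04,  8.25814809e-04, -1.33174812e-03,
        7.27069568e-05,  1.25614477e-04,  5.68882218e-04]), 'effort': array([ 2.36635555e-03, -5.50798380e+01,  1.14750747e+00, -1.87120003e+01,
       -5.20724547e-02,  1.92051649e-02,  2.18347657e-05]), 'position': array([ 0.25935284, -0.59540821,  0.22168353]), 'orientation': array([-3.13993768e+00,  3.61708693e-05,  4.10773088e-01]), 'ft_force': array([ 0.09969898, -0.19372618, -0.25894687]), 'moment': array([-0.00616066, -0.00340824,  0.00456408]), 'grip_force': 0.0, 'opening': 0.09372678221614304} 0.017
```

View pics/scene0.png

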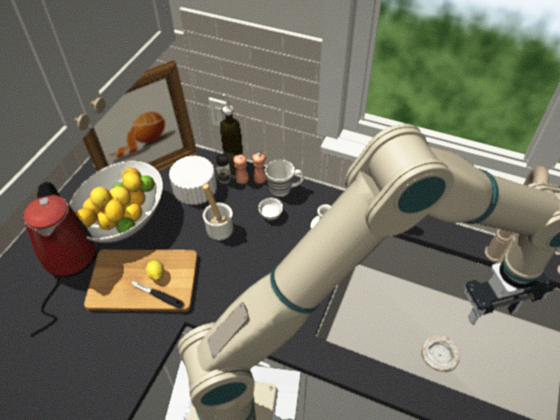

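View pics/top0.png

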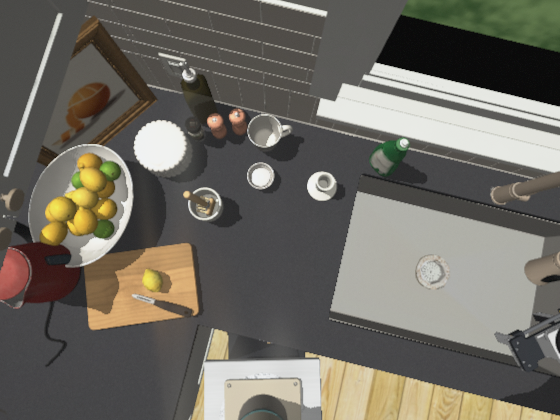

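The scene view shows the brush in the crock at about (218,215), with the butt near (207,188). The bowl is at (270,210), and the stand at (322,215) is partly hidden by the arm. In the top view the crock is at (206,204), the butt near (187,194), the bowl at (261,176) and the stand at (322,186). I'll zoom in on both views.

```bash
cat > h.py <<'E'
import numpy as np, cv2
from workcell import ctrl
from scipy.spatial.transform import Rotation as R
def ray(n,p):
    c=ctrl.camera_info(n); d=np.linalg.inv(c["camera_matrix"])@[p[0],p[1],1]
    d=R.from_euler("xyz",c["attitude"]).apply(d); return np.array(c["position"]),d/np.linalg.norm(d)
def plane(n,p,z):
    o,d=ray(n,p); return o+d*(z-o[2])/d[2]
def tri(ps,pt):
    o1,d1=ray("scene",ps);o2,d2=ray("top",pt)
    s=np.linalg.lstsq(np.c_[d1,-d2],o2-o1,rcond=None)[0]
    a,b=o1+s[0]*d1,o2+s[1]*d2; return (a+b)/2,np.linalg.norm(a-b)
def proj(n,X):
    c=ctrl.camera_info(n); v=c["camera_matrix"]@R.from_euler("xyz",c["attitude"]).inv().apply(np.array(X)-c["position"]); return v[:2]/v[2]
def crop(im,x0,y0,w,h,k): return cv2.resize(im[y0:y0+h,x0:x0+w],None,fx=k,fy=k,interpolation=cv2.INTER_CUBIC)
E
python3 - <<'E'
from h import *
s=cv2.imread("pics/scene0.png");t=cv2.imread("pics/top0.png")
cv2.imwrite("pics/z0.png",np.vstack([crop(s,190,170,160,75,4),crop(t,180,155,160,75,4)]))
E
```

```text
(no output)
```

View pics/z0.png

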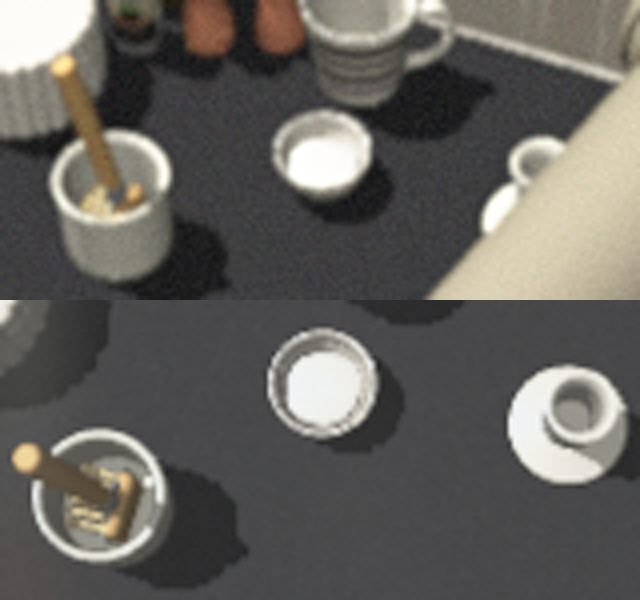

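```bash
python3 - <<'E'
from h import *
np.set_printoptions(precision=4,suppress=True)
b=tri((206,186.5),(186.75,194.5));e=tri((219.5,217.5),(207,203));c=tri((217.75,214.25),(205.25,203.75))
print("butt",b,"\nlow",e,"\nrim",c)
v=b[0]-e[0];print("len",np.linalg.norm(v),"axis up",v/np.linalg.norm(v))
print("stand mouth",tri((325,209.5),(325.75,182.5)),plane("top",(325.75,182.5),.08),"foot",plane("top",(321.75,186),.008))
print("crock80",plane("top",(205.25,203.75),.08),"bowl",plane("top",(260.75,175.75),.038))
# wood masks for butt circle check
for n,(x0,y0,w,h) in dict(scene=(195,178,35,30),top=(180,186,20,22)).items():
    m=cv2.imread(f"pics/{n}0.png");hsv=cv2.cvtColor(m,cv2.COLOR_BGR2HSV)
    k=cv2.inRange(hsv,(8,80,90),(28,255,255))[y0:y0+h,x0:x0+w];ys,xs=np.nonzero(k);print(n,xs.min()+x0,ys.min()+y0)
p=np.array([.47,0,.2]);print(ctrl.observe()["orientation"])
E
```

```text
butt (array([0.584 , 0.1685, 0.1913]), np.float64(0.0022365747897478776)) 
low (array([0.5811, 0.1409, 0.0543]), np.float64(0.0014283542153104957)) 
rim (array([0.5761, 0.1427, 0.0762]), np.float64(0.0005462306683520368))
len 0.1398707175287856 axis up [0.0205 0.1977 0.9801]
stand mouth (array([ 0.6257, -0.1811,  0.0905]), np.float64(0.0010866331525411597)) [ 0.6277 -0.1831  0.08  ] foot [ 0.6308 -0.181   0.008 ]
crock80 [0.5755 0.1424 0.08  ] bowl [ 0.6578 -0.0065  0.038 ]
scene 203 184
top 183 191
[-3.1399  0.      0.4108]
```

The points hold up: the crock rim measures z≈0.08, the butt about 0.19–0.20, and the handle leans about 0.2 rad towards +y. The bristles point to +y, turned about 0.3 rad towards +x. I'll move above the brush.

Careful with the scale: shifts go in shares of 50 mm. That gives: 0.03 m is 0.6, -0.028 m is -0.56.

```bash
cat >> h.py <<'E'
def go(x,y,z,yaw):
    o=ctrl.observe(); Rm=R.from_euler("xyz",o["orientation"]); w=o["orientation"][2]
    d=Rm.inv().apply(np.array([x,y,z])-o["position"]); t=-((yaw-w+np.pi)%(2*np.pi)-np.pi)
    print("pos",o["position"].round(4),"rpy",o["orientation"].round(3),"q7",o["joints"][6].round(2),"t",o["time_s"],"| d_tool",d.round(4),"turn",round(t,3))
E
echo '[{"aperture":0.06, "d":[0, 0, -0.88]}, {"aperture":0.06, "d":[0, 0, -0.88]}, {"aperture":0.06, "d":[0, 0, -0.88]}, {"aperture":0.06, "d":[0.6, -0.56, 0]}, {"aperture":0.06, "d":[0.6, -0.56, 0]}]' | python3 jog.py
for i in 1 2 3; do echo '[{"aperture":0.06, "d":[0.6, -0.56, 0]}, {"aperture":0.06, "d":[0.6, -0.56, 0]}, {"aperture":0.06, "d":[0.6, -0.56, 0]}, {"aperture":0.06, "d":[0.6, -0.56, 0]}, {"aperture":0.06, "d":[0.6, -0.56, 0]}]' | python3 jog.py; done
echo '[{"aperture":0.06, "twist":-0.14}, {"aperture":0.06, "twist":-0.14}, {"aperture":0.06, "twist":-0.14}, {"aperture":0.06, "twist":-0.14}, {"aperture":0.06, "twist":-0.14}]' | python3 jog.py
echo '[{"aperture":0.06, "twist":-0.14}, {"aperture":0.06}, {"aperture":0.06}]' | python3 jog.py
python3 -c "
from h import *
go(.583,.158,.30,1.27); cv2.imwrite('pics/s1.png',ctrl.grab_frame('scene'))
s=crop(ctrl.grab_frame('scene'),170,150,100,100,4);t=crop(ctrl.grab_frame('top'),150,160,100,100,4);cv2.imwrite('pics/z1.png',np.hstack([s,t]))"
```

```text
time_s: 0.6
position: [0.2921, -0.521, 0.3554]
orientation: [3.139, -0.0, 0.408]
ft_force: [1.0, -0.3, -0.4]
opening: 0.0608
grip_force: 0.0
time_s: 1.1
position: [0.3741, -0.3306, 0.3543]
orientation: [-3.141, 0.0, 0.411]
ft_force: [0.7, 0.0, 0.7]
opening: 0.0598
grip_force: 0.0
time_s: 1.6
position: [0.4556, -0.1425, 0.3543]
orientation: [-3.141, 0.0, 0.411]
ft_force: [0.1, -0.5, -0.0]
opening: 0.0598
grip_force: 0.0
time_s: 2.1
position: [0.5373, 0.0456, 0.3542]
orientation: [-3.142, 0.001, 0.411]
ft_force: [0.0, -0.4, 0.2]
opening: 0.0601
grip_force: 0.0
time_s: 2.6
position: [0.5368, 0.0441, 0.3541]
orientation: [-3.141, 0.001, 1.117]
ft_force: [0.4, 0.3, -0.1]
opening: 0.0597
grip_force: 0.0
time_s: 2.9
position: [0.5369, 0.0439, 0.3542]
orientation: [-3.141, 0.0, 1.247]
ft_force: [0.6, -0.1, 0.5]
opening: 0.0598
grip_force: 0.0
pos [0.5369 0.0439 0.3542] rpy [-3.141  0.     1.247] q7 -0.61 t 2.9 | d_tool [0.1228 0.0074 0.0542] turn -0.023
```

```bash
python3 -c "
from h import *
s=cv2.imread('pics/s1.png')
cv2.imwrite('pics/z2.png',np.hstack([crop(s,190,170,65,75,6),crop(s,290,185,65,75,6)]))"
```

```text
(no output)
```

View pics/z2.png

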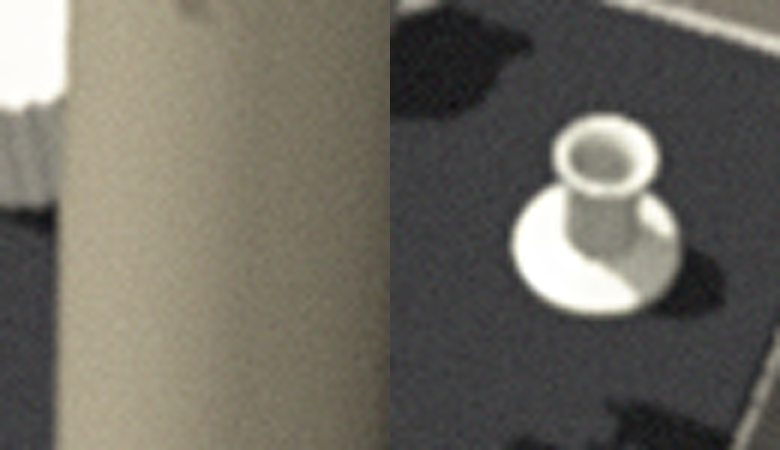

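The stand's mouth is now clear at scene (326,211), with the foot centre at (324.5,226). I'll triangulate it and move onto the brush.

Converted, 0.041 m is 0.82, 0.03 m is 0.6.

```bash
echo '[{"aperture":0.06, "d":[0.82, 0.04, 0], "twist":-0.02}, {"aperture":0.06, "d":[0.82, 0.06, 0]}, {"aperture":0.06, "d":[0.82, 0.04, 0]}, {"aperture":0.06, "d":[0, 0, 0.6]}, {"aperture":0.06}]' | python3 jog.py
python3 -c "
from h import *
print('stand',tri((326,211),(325.75,182.5)), plane('scene',(326,211),.08),'foot',plane('scene',(324.5,226.3),.008))
for z in (.19,.2): print(plane('scene',(206,186.5),z),plane('top',(186.75,194.5),z))
go(.583,.158,.14,1.27)"
```

```text
time_s: 3.55
position: [0.5788, 0.1597, 0.321]
orientation: [-3.136, 0.004, 1.272]
ft_force: [0.2, -1.3, -0.0]
opening: 0.0599
grip_force: 0.0
stand (array([ 0.62767848, -0.18346048,  0.08081865]), np.float64(0.0010458069442013044)) [ 0.6285363  -0.18395274  0.08      ] foot [ 0.6248193  -0.18367332  0.008     ]
[0.58515301 0.16781188 0.19      ] [0.58406465 0.16993582 0.19      ]
[0.57659629 0.16468778 0.2       ] [0.5824784  0.16793161 0.2       ]
pos [0.5788 0.1597 0.321 ] rpy [-3.136  0.004  1.272] q7 -0.81 t 3.55 | d_tool [0.0004 0.0055 0.181 ] turn 0.002
```

Converted, 0.036 m is 0.72, 0.004 m is 0.08.

```bash
echo '[{"aperture":0.06, "d":[0, 0.08, 0.72]}, {"aperture":0.06, "d":[0, 0, 0.72]}, {"aperture":0.06, "d":[0, 0, 0.72]}, {"aperture":0.06, "d":[0, 0, 0.72]}, {"aperture":0.06, "d":[0, 0, 0.72]}]' | python3 jog.py 15
echo '[{"aperture":0.06}, {"aperture":0.0}, {"aperture":0.0}, {"aperture":0.0}, {"aperture":0.0}]' | python3 jog.py 15
echo '[{"aperture":0.0}, {"aperture":0.0}, {"aperture":0.0}, {"aperture":0.0}]' | python3 jog.py 15
```

```text
time_s: 4.05
position: [0.5855, 0.1564, 0.1443]
orientation: [3.14, 0.001, 1.268]
ft_force: [0.6, 0.2, -0.8]
opening: 0.0599
grip_force: 0.0
time_s: 4.55
position: [0.5856, 0.1583, 0.1462]
orientation: [3.139, -0.001, 1.27]
ft_force: [0.5, 0.3, 0.8]
opening: 0.0314
grip_force: 0.0
time_s: 4.95
position: [0.5849, 0.1582, 0.1448]
orientation: [3.141, -0.0, 1.271]
ft_force: [-0.2, 0.4, 2.5]
opening: 0.0188
grip_force: 15.0
```

Converted, -0.03 m is -0.6, -0.02 m is -0.4.

```bash
echo '[{"aperture":0.0, "d":[0, 0, -0.4]}, {"aperture":0.0, "d":[0, 0, -0.6]}, {"aperture":0.0, "d":[0, 0, -0.6]}, {"aperture":0.0, "d":[0, 0, -0.6]}, {"aperture":0.0, "d":[0, 0, -0.6]}]' | python3 jog.py 15
echo '[{"aperture":0.0, "d":[0, 0, -0.4]}, {"aperture":0.0}, {"aperture":0.0}]' | python3 jog.py 15
python3 -c "
from h import *
s=crop(ctrl.grab_frame('scene'),170,130,130,130,3);t=crop(ctrl.grab_frame('top'),140,150,130,130,3);cv2.imwrite('pics/z3.png',np.hstack([s,t]))
go(.47,.0,.305,1.57)"
```

```text
time_s: 5.45
position: [0.5844, 0.1579, 0.2853]
orientation: [-3.141, 0.0, 1.271]
ft_force: [0.2, 0.1, -1.4]
opening: 0.0189
grip_force: 15.0
time_s: 5.75
position: [0.5843, 0.1578, 0.3037]
orientation: [-3.141, 0.001, 1.271]
ft_force: [-1.0, 0.1, -0.5]
opening: 0.0186
grip_force: 15.0
pos [0.5838 0.1576 0.3026] rpy [-3.139e+00  2.000e-03  1.271e+00] q7 -0.81 t 5.85 | d_tool [-0.1842 -0.0621 -0.0018] turn -0.299
```

View pics/z3.png

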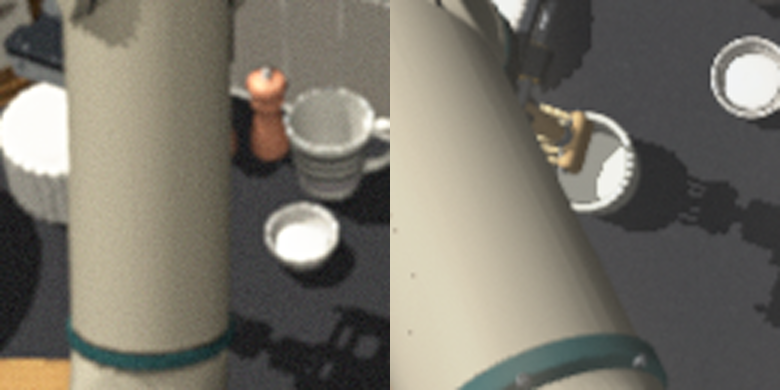

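The brush is clear of the pot, gripped about 50 mm from the butt. In the top view the head back runs from (582,112) to (568,170), so the bristles point to +y and about 0.25 rad towards +x. I'll carry it over the clear worktop and turn it to line up with y.

```bash
echo '[{"aperture":0, "d":[-0.3, -0.02, 0]}, {"aperture":0, "d":[-0.6, -0.04, 0]}, {"aperture":0, "d":[-0.64, -0.06, 0]}, {"aperture":0, "d":[-0.64, -0.06, 0]}, {"aperture":0, "d":[-0.64, -0.06, 0]}]' | python3 jog.py 15
echo '[{"aperture":0, "d":[-0.64, -0.06, 0]}, {"aperture":0, "d":[-0.64, -0.06, 0]}, {"aperture":0, "d":[-0.64, -0.06, 0]}, {"aperture":0, "d":[-0.64, -0.04, 0]}, {"aperture":0, "d":[-0.5, -0.04, 0]}]' | python3 jog.py 15
echo '[{"aperture":0, "d":[-0.26, 0, 0]}, {"aperture":0, "twist":-0.09}, {"aperture":0, "twist":-0.09}, {"aperture":0, "twist":-0.09}, {"aperture":0}]' | python3 jog.py 15
echo '[{"aperture":0}, {"aperture":0}]' | python3 jog.py
python3 -c "
from h import *
s=ctrl.grab_frame('scene');t=ctrl.grab_frame('top');cv2.imwrite('pics/s4.png',s);cv2.imwrite('pics/t4.png',t)
go(.47,-.128,.1455,1.54)
for n in('scene','top'): print(proj(n,(.47,-.12,.17)))
cv2.imwrite('pics/z4.png',np.hstack([crop(s,200,160,130,130,3),crop(t,230,190,130,130,3)]))"
```

```text
time_s: 6.35
position: [0.5299, 0.0245, 0.3035]
orientation: [-3.14, 0.001, 1.27]
ft_force: [0.4, -0.5, -1.3]
opening: 0.0189
grip_force: 15.0
time_s: 6.85
position: [0.4716, -0.1183, 0.3037]
orientation: [-3.14, 0.001, 1.268]
ft_force: [0.2, -0.0, -1.8]
opening: 0.0188
grip_force: 15.0
time_s: 7.35
position: [0.4697, -0.1276, 0.304]
orientation: [-3.141, -0.001, 1.541]
ft_force: [0.4, -0.1, -2.1]
opening: 0.0186
grip_force: 15.0
time_s: 7.55
position: [0.47, -0.1277, 0.3043]
orientation: [-3.141, -0.0, 1.54]
ft_force: [0.4, 0.2, -1.0]
opening: 0.0191
grip_force: 15.0
pos [ 0.4701 -0.1277  0.3044] rpy [-3.142 -0.     1.54 ] q7 0.0 t 7.65 | d_tool [-3.000e-04 -1.000e-04  1.589e-01] turn 0.0
[299.82705678 232.47863704]
[307.0411053  239.78110316]
```

View pics/z4.png

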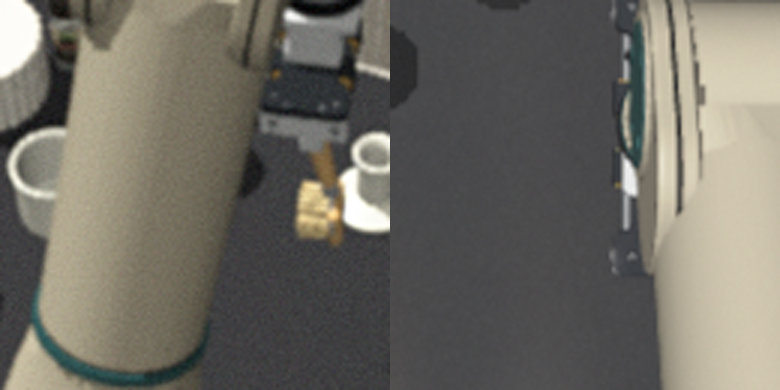

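In the scene view the brush hangs from the fingers with the head at about (322,210). The bristles face left (+y) and the butt leans to +y as wanted. I'll lower it to contact and then lay it down along an arc.

```bash
echo '[{"aperture":0, "d":[0, 0, 0.4]}, {"aperture":0, "d":[0, 0, 0.7]}, {"aperture":0, "d":[0, 0, 0.7]}, {"aperture":0, "d":[0, 0, 0.7]}, {"aperture":0, "d":[0, 0, 0.3]}]' | python3 jog.py 12
for i in 1 2 3; do echo '[{"aperture":0, "d":[0, 0, 0.1]}, {"aperture":0}, {"aperture":0}]' | python3 jog.py 12; done
```

```text
time_s: 8.15
position: [0.4683, -0.1275, 0.1618]
orientation: [-3.137, -0.001, 1.54]
ft_force: [0.5, 0.3, -0.6]
opening: 0.0188
grip_force: 12.0
time_s: 8.45
position: [0.471, -0.1279, 0.1604]
orientation: [3.14, 0.0, 1.541]
ft_force: [0.0, 0.1, -1.2]
opening: 0.0188
grip_force: 12.0
time_s: 8.75
position: [0.4703, -0.1279, 0.1548]
orientation: [3.141, 0.0, 1.541]
ft_force: [-0.7, -0.6, -1.1]
opening: 0.0189
grip_force: 12.0
time_s: 9.05
position: [0.47, -0.1278, 0.1493]
orientation: [-3.141, -0.0, 1.541]
ft_force: [-0.2, 0.5, -1.1]
opening: 0.0188
grip_force: 12.0
```

Converted, 0.003 m is 0.06.

```bash
echo '[{"aperture":0, "d":[0, 0, 0.06]}, {"aperture":0}, {"aperture":0}]' | python3 jog.py 10
echo '[{"aperture":0, "d":[0, 0, 0.06]}, {"aperture":0}, {"aperture":0}]' | python3 jog.py 10
echo '[{"aperture":0, "d":[0, 0, 0.06]}, {"aperture":0}, {"aperture":0}]' | python3 jog.py 10
```

```text
time_s: 9.35
position: [0.4701, -0.1278, 0.1464]
orientation: [-3.141, -0.0, 1.541]
ft_force: [0.3, 0.8, -1.3]
opening: 0.0187
grip_force: 10.0
time_s: 9.65
position: [0.4701, -0.1278, 0.1434]
orientation: [-3.141, -0.0, 1.541]
ft_force: [-1.2, 0.5, -0.7]
opening: 0.0186
grip_force: 10.0
time_s: 9.95
position: [0.47, -0.1278, 0.1404]
orientation: [-3.141, -0.0, 1.541]
ft_force: [-0.6, -0.0, -0.7]
opening: 0.0187
grip_force: 10.0
```

Converted, 0.003 m is 0.06.

```bash
echo '[{"aperture":0, "d":[0, 0, 0.06]}, {"aperture":0}, {"aperture":0}]' | python3 jog.py 10
echo '[{"aperture":0, "d":[0, 0, 0.06]}, {"aperture":0}, {"aperture":0}]' | python3 jog.py 10
echo '[{"aperture":0, "d":[0.24, 0, 0.04]}, {"aperture":0, "d":[0.24, 0, 0.06]}, {"aperture":0}, {"aperture":0}]' | python3 jog.py 8
python3 -c "
from h import *
s=ctrl.grab_frame('scene');o=ctrl.observe();print(o['moment'],o['ft_force'])
cv2.imwrite('pics/z5.png',crop(s,270,180,80,80,5))"
```

```text
time_s: 10.25
position: [0.4705, -0.1278, 0.1379]
orientation: [3.141, 0.0, 1.541]
ft_force: [-0.4, 1.0, 4.6]
opening: 0.0185
grip_force: 10.0
time_s: 10.55
position: [0.4706, -0.1279, 0.1354]
orientation: [3.14, 0.001, 1.541]
ft_force: [-1.6, 0.5, 10.7]
opening: 0.0187
grip_force: 10.0
time_s: 10.95
position: [0.4713, -0.1031, 0.1299]
orientation: [3.141, -0.0, 1.542]
ft_force: [-0.0, 1.0, 5.7]
opening: 0.0185
grip_force: 8.0
[ 0.46965019  0.18651262 -0.01205705] [-0.9708695   1.42903611  6.9073181 ]
```

View pics/z5.png

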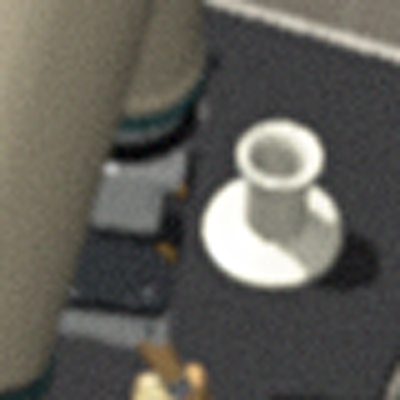

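The force rises at TCP z≈0.138, so the bristle corner is on the worktop. The picture shows the brush under the fingers at about (305,255) and the stand untouched. I'll continue the arc.

```bash
echo '[{"aperture":0, "d":[0.24, 0, 0.04]}, {"aperture":0, "d":[0.26, 0, 0.04]}, {"aperture":0}]' | python3 jog.py 8
echo '[{"aperture":0, "d":[0.24, 0, 0.1]}, {"aperture":0, "d":[0.22, 0, 0.12]}, {"aperture":0}]' | python3 jog.py 8
echo '[{"aperture":0, "d":[0.22, 0, 0.14]}, {"aperture":0, "d":[0.2, 0, 0.16]}, {"aperture":0}]' | python3 jog.py 8
python3 -c "
from h import *
s=ctrl.grab_frame('scene');cv2.imwrite('pics/s6.png',s);t=ctrl.grab_frame('top')
cv2.imwrite('pics/z6.png',np.hstack([crop(s,230,200,130,130,3),crop(t,230,190,130,130,3)]))"
```

```text
time_s: 11.3
position: [0.4717, -0.0774, 0.1253]
orientation: [-3.142, -0.001, 1.543]
ft_force: [0.5, 0.5, 3.6]
opening: 0.0187
grip_force: 8.0
time_s: 11.6
position: [0.4725, -0.0545, 0.1144]
orientation: [3.141, -0.001, 1.543]
ft_force: [0.8, 2.2, 5.5]
opening: 0.0189
grip_force: 8.0
time_s: 11.9
position: [0.4732, -0.0338, 0.0993]
orientation: [3.141, -0.001, 1.543]
ft_force: [0.8, 3.5, 6.1]
opening: 0.0186
grip_force: 8.0
```

View pics/z6.png

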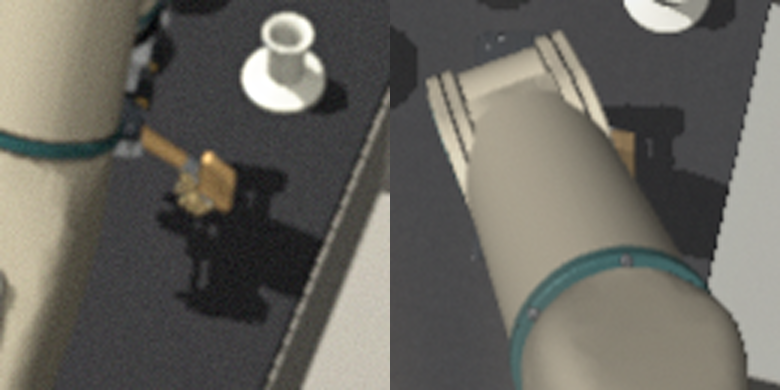

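The brush is pivoting as planned: the head is at about scene (300,260), the bristles are turning down and the handle leans to the left. I'll carry on.

```bash
echo '[{"aperture":0, "d":[0.18, 0, 0.18]}, {"aperture":0, "d":[0.18, 0, 0.2]}, {"aperture":0}]' | python3 jog.py 8
echo '[{"aperture":0, "d":[0.16, 0, 0.24]}, {"aperture":0, "d":[0.14, 0, 0.24]}, {"aperture":0}]' | python3 jog.py 8
echo '[{"aperture":0, "d":[0.1, 0, 0.22]}, {"aperture":0, "d":[0.08, 0, 0.2]}, {"aperture":0}]' | python3 jog.py 6
echo '[{"aperture":0, "d":[0.02, 0, 0.1]}, {"aperture":0}, {"aperture":0}]' | python3 jog.py 5
```

```text
time_s: 12.3
position: [0.4733, -0.0168, 0.0801]
orientation: [-3.141, -0.0, 1.542]
ft_force: [-0.7, 1.2, 1.2]
opening: 0.0186
grip_force: 8.0
time_s: 12.6
position: [0.4734, -0.0028, 0.0559]
orientation: [-3.14, 0.001, 1.541]
ft_force: [0.5, 1.6, 1.0]
opening: 0.0187
grip_force: 8.0
time_s: 12.9
position: [0.4735, 0.0071, 0.0344]
orientation: [-3.14, 0.0, 1.541]
ft_force: [0.4, -0.1, -0.2]
opening: 0.0189
grip_force: 6.0
time_s: 13.2
position: [0.4741, 0.0079, 0.0305]
orientation: [-3.141, 0.0, 1.541]
ft_force: [0.0, 0.6, -1.4]
opening: 0.0188
grip_force: 5.0
```

```bash
echo '[{"aperture":0, "d":[0, 0, 0.1]}, {"aperture":0, "d":[0, 0, 0.06]}, {"aperture":0}, {"aperture":0.03}, {"aperture":0.05}]' | python3 jog.py 5
echo '[{"aperture":0.06}, {"aperture":0.06, "d":[0, 0, -0.4]}, {"aperture":0.06, "d":[0, 0, -0.8]}, {"aperture":0.06, "d":[0, 0, -0.9]}, {"aperture":0.06, "d":[0, 0, -0.9]}]' | python3 jog.py 5
echo '[{"aperture":0.085, "d":[0.9, 0, -0.4]}, {"aperture":0.085, "d":[0.9, 0, -0.4]}, {"aperture":0.085, "d":[0.9, 0, -0.4]}, {"aperture":0.085, "d":[0.9, 0, 0]}, {"aperture":0.085, "d":[0.9, 0, 0]}]' | python3 jog.py
echo '[{"aperture":0.085, "d":[0.9, 0, 0]}, {"aperture":0.085, "d":[0.9, 0, 0]}, {"aperture":0.085}]' | python3 jog.py
python3 -c "
from h import *
go(.47,-.1,.1,1.54)
s=ctrl.grab_frame('scene');t=ctrl.grab_frame('top');cv2.imwrite('pics/s7.png',s);cv2.imwrite('pics/t7.png',t)
cv2.imwrite('pics/z7.png',np.hstack([crop(s,200,190,130,130,3),crop(t,220,190,130,130,3)]))"
```

```text
time_s: 13.7
position: [0.4742, 0.0079, 0.0225]
orientation: [-3.142, 0.0, 1.541]
ft_force: [0.3, -0.7, -0.6]
opening: 0.0314
grip_force: 0.0
time_s: 14.2
position: [0.4735, 0.008, 0.174]
orientation: [-3.141, 0.0, 1.541]
ft_force: [1.2, -0.8, -1.5]
opening: 0.0599
grip_force: 0.0
time_s: 14.7
position: [0.4811, 0.2346, 0.2335]
orientation: [3.14, -0.0, 1.54]
ft_force: [0.4, -0.3, 0.5]
opening: 0.085
grip_force: 0.0
time_s: 15.0
position: [0.4815, 0.3309, 0.2327]
orientation: [-3.141, -0.006, 1.55]
ft_force: [-0.6, 0.5, -0.0]
opening: 0.0849
grip_force: 0.0
pos [0.4815 0.3309 0.2327] rpy [-3.141 -0.006  1.55 ] q7 -0.9 t 15.0 | d_tool [-0.4318 -0.0023  0.1301] turn 0.01
```

View pics/z7.png

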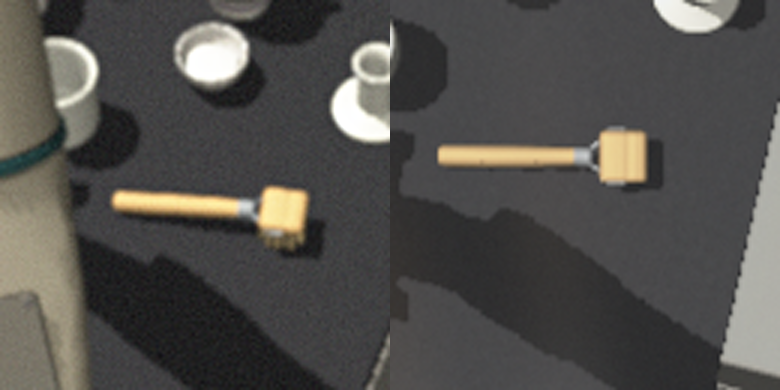

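The brush lies on its bristles. The head back is at scene (294.7,259.3) and top (297.7,242), and the butt is at scene (239.3,256.7) and top (236.7,241.7). I'll measure it with a mask in both views.

```bash
python3 - <<'E'
from h import *
np.set_printoptions(precision=4,suppress=True)
h=tri((294.7,259.3),(297.7,242));b=tri((239.3,256.7),(236.7,241.7));print("head back",h,"butt",b)
t=cv2.imread("pics/t7.png");k=cv2.inRange(cv2.cvtColor(t,cv2.COLOR_BGR2HSV),(8,80,110),(28,255,255))
k[:225]=0;k[265:]=0;k[:,:225]=0;k[:,320:]=0
c=max(cv2.findContours(k,0,1)[0],key=cv2.contourArea)
for kk in [c]: print(cv2.boundingRect(kk),cv2.contourArea(kk))
hd=k.copy();hd[:,:286]=0;n=cv2.moments(hd,True);print("head px",n["m10"]/n["m00"],n["m01"]/n["m00"],cv2.boundingRect(hd))
ys,xs=np.nonzero(k[:,:275]);hx=np.polyfit(xs,ys,1);print("handle slope px",hx)
p=plane("top",(n["m10"]/n["m00"],n["m01"]/n["m00"]),.0435);q=plane("top",(240,np.polyval(hx,240)),.012);print(p,q,"yaw",np.arctan2(*(q-p)[1::-1]))
go(p[0],p[1],.15,np.arctan2(*(q-p)[1::-1]))
E
```

```text
head back (array([ 0.4705, -0.1066,  0.0349]), np.float64(0.0017244751381657161)) butt (array([0.4759, 0.0632, 0.008 ]), np.float64(0.003440103656849715))
(236, 239, 45, 7) 228.5
head px 297.18 241.684 (290, 234, 16, 17)
handle slope px [  0.0048 240.3856]
[ 0.4709 -0.1038  0.0435] [0.4757 0.0552 0.012 ] yaw 1.5407931382054563
pos [0.4829 0.3236 0.2321] rpy [-3.141  0.001  1.543] q7 -0.9 t 15.1 | d_tool [-0.4275 -0.0002  0.0824] turn 0.002
```

```bash
echo '[{"aperture":0.085, "d":[-0.86, 0, 0]}, {"aperture":0.085, "d":[-0.86, 0, 0]}, {"aperture":0.085, "d":[-0.86, 0, 0]}, {"aperture":0.085, "d":[-0.86, 0, 0]}, {"aperture":0.085, "d":[-0.86, 0, 0]}]' | python3 jog.py
echo '[{"aperture":0.085, "d":[-0.86, 0, 0]}, {"aperture":0.085, "d":[-0.86, 0, 0]}, {"aperture":0.085, "d":[-0.86, 0, 0]}, {"aperture":0.085, "d":[-0.86, 0, 0.6]}, {"aperture":0.085, "d":[-0.8, 0, 0.6]}]' | python3 jog.py
echo '[{"aperture":0.085}, {"aperture":0.085}]' | python3 jog.py
python3 -c "
from h import *
go(.471,-.105,.033,1.54)"
```

```text
time_s: 15.6
position: [0.4764, 0.104, 0.2325]
orientation: [-3.141, 0.002, 1.538]
ft_force: [1.2, -0.3, 0.3]
opening: 0.0849
grip_force: 0.0
time_s: 16.1
position: [0.4702, -0.1059, 0.1743]
orientation: [3.139, 0.002, 1.537]
ft_force: [0.5, -0.3, 0.1]
opening: 0.085
grip_force: 0.0
time_s: 16.3
position: [0.4693, -0.1038, 0.1735]
orientation: [-3.139, 0.0, 1.536]
ft_force: [1.0, 1.2, 0.7]
opening: 0.085
grip_force: 0.0
pos [ 0.4693 -0.1038  0.1735] rpy [-3.139  0.     1.536] q7 -0.14 t 16.3 | d_tool [-0.0011  0.002   0.1405] turn -0.004
```

Converted, 0.03 m is 0.6, 0.02 m is 0.4.

```bash
echo '[{"aperture":0.085, "d":[-0.02, 0.04, 0.6]}, {"aperture":0.085, "d":[0, 0, 0.6]}, {"aperture":0.085, "d":[0, 0, 0.6]}, {"aperture":0.085, "d":[0, 0, 0.6]}, {"aperture":0.085, "d":[0, 0, 0.4]}]' | python3 jog.py
echo '[{"aperture":0.085}, {"aperture":0.04}, {"aperture":0.04}, {"aperture":0.03}, {"aperture":0.03}]' | python3 jog.py 5
echo '[{"aperture":0.03}, {"aperture":0.03}, {"aperture":0.03}]' | python3 jog.py 5
```

```text
time_s: 16.8
position: [0.473, -0.1016, 0.0334]
orientation: [3.141, -0.001, 1.543]
ft_force: [0.5, -0.1, -0.1]
opening: 0.0855
grip_force: 0.0
time_s: 17.3
position: [0.4735, -0.103, 0.0349]
orientation: [3.14, 0.0, 1.541]
ft_force: [-0.0, -0.2, -0.5]
opening: 0.0562
grip_force: 0.0
time_s: 17.6
position: [0.4728, -0.1031, 0.0343]
orientation: [3.142, 0.0, 1.54]
ft_force: [-2.0, -0.7, 6.2]
opening: 0.047
grip_force: 5.0
```

Converted, -0.016 m is -0.32, 0.004 m is 0.08.

```bash
echo '[{"aperture":0.03}, {"aperture":0.03, "d":[0.08, 0, -0.32]}, {"aperture":0.03, "d":[0.08, 0, -0.32]}, {"aperture":0.03}, {"aperture":0.03}]' | python3 jog.py 3.5
echo '[{"aperture":0.03, "d":[0.2, 0, -0.4]}, {"aperture":0.03, "d":[0.22, 0, -0.4]}, {"aperture":0.03, "d":[0.3, 0, -0.32]}, {"aperture":0.03, "d":[0.3, 0, -0.32]}, {"aperture":0.03}]' | python3 jog.py 3.5
echo '[{"aperture":0.03, "d":[0.38, 0, -0.24]}, {"aperture":0.03, "d":[0.38, 0, -0.24]}, {"aperture":0.03, "d":[0.4, 0, -0.16]}, {"aperture":0.03, "d":[0.4, 0, -0.12]}, {"aperture":0.03}]' | python3 jog.py 3.5
python3 -c "
from h import *
s=ctrl.grab_frame('scene');cv2.imwrite('pics/s8.png',s);cv2.imwrite('pics/t8.png',ctrl.grab_frame('top'))
go(.47,.06,.2,1.54)
for n in('s8','t8'):
  k=cv2.inRange(cv2.cvtColor(cv2.imread(f'pics/{n}.png'),cv2.COLOR_BGR2HSV),(8,80,90),(28,255,255));k[:, :200]=0;k[:,340:]=0;k[:180]=0;k[320:]=0
  for c in cv2.findContours(k,0,1)[0]:
    if cv2.contourArea(c)>8: print(n,cv2.boundingRect(c),cv2.contourArea(c))
p=ctrl.observe()['position'];print([proj('scene',p-[0,0,z]) for z in(0,.1,.17)],[proj('top',p-[0,0,z]) for z in(0,.1,.17)])
"
```

```text
time_s: 18.1
position: [0.4734, -0.095, 0.0658]
orientation: [3.141, -0.0, 1.541]
ft_force: [1.0, -0.4, -0.7]
opening: 0.0471
grip_force: 3.5
time_s: 18.6
position: [0.4757, -0.0421, 0.1386]
orientation: [3.139, -0.001, 1.544]
ft_force: [0.6, -0.3, -2.0]
opening: 0.0469
grip_force: 3.5
time_s: 19.1
position: [0.4772, 0.0358, 0.1753]
orientation: [3.141, -0.001, 1.544]
ft_force: [-0.0, -0.1, -0.2]
opening: 0.0472
grip_force: 3.5
pos [0.4764 0.0327 0.1747] rpy [-3.140e+00  1.000e-03  1.541e+00] q7 -0.41 t 19.2 | d_tool [ 0.0271 -0.0072 -0.0253] turn 0.001
[array([245.44827026, 223.90129167]), array([247.44811311, 244.82003024]), array([248.73475394, 258.27853932])] [array([244.36229108, 238.29361824]), array([246.73054256, 240.14146004]), array([248.15214358, 241.25067238])]
```

Careful with the scale: shifts go in shares of 50 mm. That gives: -0.04 m is -0.8, -0.03 m is -0.6.

```bash
echo '[{"aperture":0.03, "d":[0, 0, -0.4]}, {"aperture":0.03, "d":[0, 0, -0.8]}, {"aperture":0.03, "d":[0, 0, -0.8]}, {"aperture":0.03, "d":[0, 0, -0.6]}, {"aperture":0.03, "d":[0, 0, -0.3]}]' | python3 jog.py 3.5
echo '[{"aperture":0.03, "d":[-0.2, 0.04, 0]}, {"aperture":0.03, "d":[-0.4, 0.08, 0]}, {"aperture":0.03, "d":[-0.6, 0.12, 0]}, {"aperture":0.03, "d":[-0.6, 0.12, 0]}, {"aperture":0.03, "d":[-0.6, 0.12, 0]}]' | python3 jog.py 3.5
echo '[{"aperture":0.03, "d":[-0.5, 0.12, 0]}, {"aperture":0.03, "d":[-0.3, 0.1, 0]}, {"aperture":0.03, "d":[-0.1, 0.04, 0]}, {"aperture":0.03}, {"aperture":0.03}]' | python3 jog.py 3.5
python3 -c "
from h import *
s=ctrl.grab_frame('scene');t=ctrl.grab_frame('top');cv2.imwrite('pics/s9.png',s);cv2.imwrite('pics/t9.png',t)
go(.628,-.1835,.32,1.54)
p=ctrl.observe()['position'];print([proj('scene',p-[0,0,z]) for z in(0,.1,.17)],[proj('top',p-[0,0,z]) for z in(0,.1,.17)])
q=proj('scene',p-[0,0,.1]).astype(int);r=proj('top',p-[0,0,.1]).astype(int)
print(q-65,r-65)
cv2.imwrite('pics/z9.png',np.hstack([crop(s,q[0]-65,q[1]-65,130,130,3),crop(t,r[0]-65,r[1]-65,130,130,3)]))"
```

```text
time_s: 19.7
position: [0.4779, 0.0319, 0.3225]
orientation: [3.139, 0.001, 1.538]
ft_force: [0.9, -0.7, -1.3]
opening: 0.0469
grip_force: 3.5
time_s: 20.2
position: [0.496, -0.0902, 0.3186]
orientation: [-3.138, 0.001, 1.539]
ft_force: [-0.0, -0.7, -0.5]
opening: 0.0471
grip_force: 3.5
time_s: 20.7
position: [0.5087, -0.1307, 0.3205]
orientation: [-3.141, -0.001, 1.542]
ft_force: [0.6, 0.8, -0.6]
opening: 0.0471
grip_force: 3.5
pos [ 0.5089 -0.1305  0.3209] rpy [-3.141e+00 -1.000e-03  1.543e+00] q7 0.04 t 20.8 | d_tool [-0.0497  0.1205  0.0008] turn 0.003
[array([306.76260183, 185.78975473]), array([305.66796742, 210.28875046]), array([304.96818011, 225.95067925])] [array([317.66244286, 217.81195804]), array([312.91609584, 222.00334284]), array([310.129594  , 224.46403555])]
[240 145] [247 157]
```

View pics/z9.png

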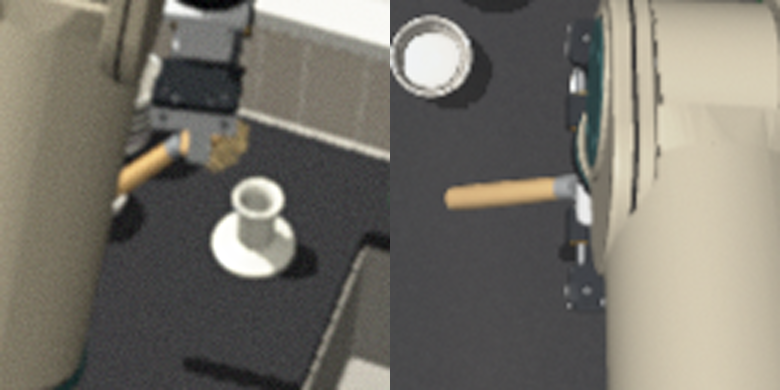

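The handle is held about 30–40° below horizontal. In the top view the butt is at (267,223), so pad friction is stopping it from hanging straight. I'll drop the grip to 3 N, use short vertical jerks, and measure the angle numerically.

```bash
cat >> h.py <<'E'
def ang(L=.171):
    t=ctrl.grab_frame("top");o=ctrl.observe();G=o["position"]+[0,0,.002]
    k=cv2.inRange(cv2.cvtColor(t,cv2.COLOR_BGR2HSV),(8,80,90),(28,255,255));g=proj("top",G-[0,0,.1]).astype(int)
    m=np.zeros_like(k);m[g[1]-25:g[1]+30,g[0]-60:g[0]+10]=255;k&=m
    cs=[c for c in cv2.findContours(k,0,1)[0] if cv2.contourArea(c)>6]
    if not cs: print("hidden");return
    c=max(cs,key=cv2.contourArea);x,y,w,h=cv2.boundingRect(c);px=(x+1,c[:,0,1][c[:,0,0]<=x+2].mean())
    b=[plane("top",px,G[2]-L*np.sin(a)) for a in np.arange(-.3,1.6,.01)]
    i=np.argmin([abs(np.linalg.norm(q-G)-L) for q in b]);print("butt px",px,"box",(x,y,w,h),"alpha deg",np.degrees(-.3+.01*i).round(1),"butt",b[i].round(4))
E
python3 -c "
from h import *
ang()"
echo '[{"aperture":0.03, "d":[0, 0, -1]}, {"aperture":0.03}, {"aperture":0.03, "d":[0, 0, 1]}, {"aperture":0.03}, {"aperture":0.03}]' | python3 jog.py 3
python3 -c "
from h import *
ang()"
echo '[{"aperture":0.03, "d":[0, 0, -1]}, {"aperture":0.03, "d":[0, 0, 1]}, {"aperture":0.03, "d":[0, 0, -1]}, {"aperture":0.03, "d":[0, 0, 1]}, {"aperture":0.03}]' | python3 jog.py 3
python3 -c "
from h import *
ang()"
```

```text
butt px (266, np.float64(222.375)) box (265, 216, 37, 11) alpha deg 49.8 butt [ 0.5126 -0.0207  0.1923]
time_s: 21.35
position: [0.5086, -0.1315, 0.3209]
orientation: [-3.14, -0.0, 1.542]
ft_force: [0.0, -0.5, 0.4]
opening: 0.047
grip_force: 3.0
butt px (285, np.float64(223.625)) box (284, 217, 23, 11) alpha deg 67.6 butt [ 0.5109 -0.0671  0.1659]
time_s: 21.9
position: [0.5069, -0.1316, 0.319]
orientation: [-3.136, -0.001, 1.541]
ft_force: [-1.1, 0.8, -0.4]
opening: 0.047
grip_force: 3.0
hidden
```

Converted, -0.05 m is -1, 0.05 m is 1.

```bash
echo '[{"aperture":0.03, "d":[0, 0, -1]}, {"aperture":0.03, "d":[0, 0, 1]}, {"aperture":0.03, "d":[0, 0, -1]}, {"aperture":0.03, "d":[0, 0, 1]}, {"aperture":0.03}]' | python3 jog.py 3
echo '[{"aperture":0.03}, {"aperture":0.03}]' | python3 jog.py 3
cat >> h.py <<'E'
def sc(save=None):
    s=ctrl.grab_frame("scene");p=ctrl.observe()["position"]+[0,0,.002]
    if save: cv2.imwrite(save,s)
    k=cv2.inRange(cv2.cvtColor(s,cv2.COLOR_BGR2HSV),(8,80,90),(28,255,255));g=proj("scene",p-[0,0,.1]).astype(int)
    k[:g[1]-45]=0;k[g[1]+60:]=0;k[:,:g[0]-60]=0;k[:,g[0]+50:]=0
    for c in cv2.findContours(k,0,1)[0]:
        if cv2.contourArea(c)>6:
            x,y,w,h=cv2.boundingRect(c);low=c[:,0][c[:,0,1]>=y+h-3].mean(0);print("box",(x,y,w,h),"low",low)
    for a in (60,70,80,90,100): print(a,proj("scene",p+.171*np.array([0.005,np.cos(np.radians(a)),-np.sin(np.radians(a))])).round(1),end=" ")
    print()
E
python3 -c "
from h import *
ang();sc('pics/s10.png')"
```

```text
time_s: 22.45
position: [0.5075, -0.1318, 0.3199]
orientation: [-3.138, -0.001, 1.541]
ft_force: [0.0, 0.6, -1.2]
opening: 0.0473
grip_force: 3.0
time_s: 22.65
position: [0.511, -0.1322, 0.3236]
orientation: [3.137, 0.001, 1.541]
ft_force: [0.7, -1.0, -1.0]
opening: 0.0474
grip_force: 3.0
butt px (305, np.float64(220.14285714285714)) box (304, 217, 6, 7) alpha deg 84.2 butt [ 0.5196 -0.1176  0.1552]
box (300, 198, 10, 32) low [303.5  228.25]
box (310, 185, 15, 18) low [315.90909091 200.81818182]
60 [275.5 216.5] 70 [285.1 220.3] 80 [295.2 223. ] 90 [305.7 224.7] 100 [316.2 225.2]
```

The brush now hangs essentially vertical, at about 84–88°. I'll firm the grip and go over the stand.

Converted, -0.004 m is -0.08, 0.023 m is 0.46.

```bash
echo '[{"aperture":0.03}, {"aperture":0.03}, {"aperture":0.03, "d":[-0.08, 0.2, 0]}, {"aperture":0.03, "d":[-0.16, 0.36, 0]}, {"aperture":0.03, "d":[-0.2, 0.46, 0]}]' | python3 jog.py 10
echo '[{"aperture":0.03, "d":[-0.2, 0.46, 0]}, {"aperture":0.03, "d":[-0.2, 0.42, 0]}, {"aperture":0.03, "d":[-0.16, 0.28, 0]}, {"aperture":0.03, "d":[-0.08, 0.16, 0]}, {"aperture":0.03}]' | python3 jog.py 10
echo '[{"aperture":0.03}, {"aperture":0.03}]' | python3 jog.py
python3 -c "
from h import *
go(.628,-.1835,.27,1.54);ang();sc('pics/s11.png')
p=ctrl.observe()['position']
for z in(.08,.02):print('mouth px scene',proj('scene',(.628,-.1835,z)),'top',proj('top',(.628,-.1835,z)))"
```

```text
time_s: 23.25
position: [0.5602, -0.1559, 0.3213]
orientation: [3.141, 0.0, 1.541]
ft_force: [0.1, 0.6, -0.7]
opening: 0.0476
grip_force: 9.9
time_s: 23.75
position: [0.6251, -0.1901, 0.3201]
orientation: [-3.141, -0.0, 1.54]
ft_force: [-0.8, 0.8, -1.3]
opening: 0.0474
grip_force: 9.9
time_s: 23.95
position: [0.6238, -0.189, 0.3211]
orientation: [-3.141, -0.0, 1.541]
ft_force: [-0.5, -0.0, -0.4]
opening: 0.0474
grip_force: 9.9
pos [ 0.6238 -0.189   0.3211] rpy [-3.141 -0.     1.541] q7 0.08 t 23.95 | d_tool [0.0056 0.004  0.0511] turn 0.001
butt px (326, np.float64(177.0)) box (325, 169, 10, 11) alpha deg 84.8 butt [ 0.6285 -0.1742  0.153 ]
box (324, 174, 11, 29) low [326.625 201.125]
box (335, 157, 13, 17) low [340.88888889 171.88888889]
60 [300.3 188.7] 70 [309.4 192.4] 80 [319.  195.1] 90 [329.1 196.7] 100 [339.2 197.1] 
mouth px scene [325.8369618  211.12058394] top [325.9088099 182.386192 ]
mouth px scene [324.74248205 223.16865132] top [323.16328564 186.2170065 ]
```

```bash
python3 -c "
from h import *
s=cv2.imread('pics/s11.png')
k=cv2.inRange(cv2.cvtColor(s,cv2.COLOR_BGR2HSV),(8,80,60),(28,255,255))[170:210,318:345]
for y in range(4,40,3): print(170+y,np.nonzero(k[y])[0]+318)
for v in(201.5,203): print(plane('scene',(326.6,v),.152))
print(plane('top',(330,177),.152),plane('top',(330,174.5),.152))"
```

```text
174 [329]
177 [329 330 331 332 333 334]
180 [328 329 330 331 332 333]
183 [328 329 330 331 332 333]
186 [326 327 328 329 330 331]
189 [326 327 328 329 330 331 332]
192 [325 326 327 328 329 330 331]
195 [325 326 327 328 329 330 331]
198 [324 325 326 327 328 329 330]
201 [325 326 327 328 329]
204 []
207 []
[ 0.60562293 -0.18347617  0.152     ]
[ 0.5999309  -0.18394608  0.152     ]
[ 0.62855406 -0.184511    0.152     ] [ 0.63500761 -0.18474406  0.152     ]
```

The butt is over the mouth at y≈-0.1835. I'll nudge x by +3 mm and lower slowly while watching the force.

```bash
echo '[{"aperture":0.03, "d":[0, 0.06, 0.3]}, {"aperture":0.03, "d":[0, 0, 0.4]}, {"aperture":0.03, "d":[0, 0, 0.3]}, {"aperture":0.03}]' | python3 jog.py 5
echo '[{"aperture":0.03, "d":[0, 0, 0.2]}, {"aperture":0.03, "d":[0, 0, 0.2]}, {"aperture":0.03}]' | python3 jog.py 5
python3 -c "
from h import *
go(.628,-.1835,.188,1.54);sc('pics/s12.png')
print('rim front',proj('scene',(.603,-.1835,.08)))"
```

```text
time_s: 24.45
position: [0.6254, -0.1892, 0.2676]
orientation: [-3.136, -0.001, 1.541]
ft_force: [-0.4, 0.7, -1.0]
opening: 0.0473
grip_force: 5.0
time_s: 24.75
position: [0.6265, -0.1894, 0.2494]
orientation: [-3.139, -0.0, 1.541]
ft_force: [-0.4, -0.1, -1.5]
opening: 0.0474
grip_force: 5.0
pos [ 0.6265 -0.1894  0.2494] rpy [-3.139 -0.     1.541] q7 0.06 t 24.75 | d_tool [0.0059 0.0015 0.0614] turn 0.001
box (323, 191, 11, 24) low [325.77777778 213.33333333]
box (334, 174, 13, 17) low [338.71428571 188.71428571]
60 [300.1 203.5] 70 [308.8 207. ] 80 [318.2 209.6] 90 [327.8 211.1] 100 [337.7 211.6] 
rim front [325.14657109 217.49955944]
```

```bash
echo '[{"aperture":0.03, "d":[0, 0, 0.16]}, {"aperture":0.03, "d":[0, 0, 0.16]}, {"aperture":0.03}]' | python3 jog.py 5
echo '[{"aperture":0.03, "d":[0, 0, 0.12]}, {"aperture":0.03, "d":[0, 0, 0.12]}, {"aperture":0.03}]' | python3 jog.py 5
python3 -c "
from h import *
sc('pics/s13.png')"
```

```text
time_s: 25.1
position: [0.6265, -0.1895, 0.2335]
orientation: [-3.139, -0.0, 1.541]
ft_force: [0.5, -0.7, -1.4]
opening: 0.0475
grip_force: 5.0
time_s: 25.4
position: [0.6267, -0.1895, 0.2218]
orientation: [-3.14, -0.0, 1.541]
ft_force: [-0.6, 0.2, -0.1]
opening: 0.0475
grip_force: 5.0
box (324, 197, 9, 18) low [326.22222222 213.33333333]
box (334, 181, 12, 16) low [338.3 195. ]
60 [299.9 209.3] 70 [308.5 212.8] 80 [317.7 215.3] 90 [327.3 216.8] 100 [337.  217.2]
```

No force, and the handle's visible lower end stays at row 215 while the tool descends, so it is going into the sleeve.

Converted, 0.006 m is 0.12, 0.001 m is 0.02.

```bash
echo '[{"aperture":0.03, "d":[0.02, 0, 0.12]}, {"aperture":0.03, "d":[0.02, 0, 0.12]}, {"aperture":0.03}]' | python3 jog.py 4
echo '[{"aperture":0.03, "d":[0.02, 0, 0.12]}, {"aperture":0.03, "d":[0.02, 0, 0.12]}, {"aperture":0.03}]' | python3 jog.py 4
echo '[{"aperture":0.03, "d":[0, 0, 0.08]}, {"aperture":0.03}, {"aperture":0.03}]' | python3 jog.py 4
echo '[{"aperture":0.03, "d":[0, 0, 0.06]}, {"aperture":0.03}, {"aperture":0.03}]' | python3 jog.py 4
```

```text
time_s: 25.75
position: [0.6277, -0.1872, 0.2107]
orientation: [3.141, -0.0, 1.541]
ft_force: [-0.6, 0.9, -1.2]
opening: 0.0472
grip_force: 4.0
time_s: 26.05
position: [0.6286, -0.1854, 0.1995]
orientation: [3.139, 0.0, 1.541]
ft_force: [0.9, 0.7, 1.5]
opening: 0.0479
grip_force: 4.0
time_s: 26.35
position: [0.6287, -0.1857, 0.1959]
orientation: [3.138, 0.0, 1.541]
ft_force: [1.3, 0.1, 5.3]
opening: 0.048
grip_force: 4.1
time_s: 26.65
position: [0.6285, -0.1857, 0.1928]
orientation: [3.139, 0.0, 1.541]
ft_force: [1.2, -0.4, 5.3]
opening: 0.0482
grip_force: 4.1
```

```bash
echo '[{"aperture":0.052}, {"aperture":0.056}, {"aperture":0.06}, {"aperture":0.06}]' | python3 jog.py 4
python3 -c "
from h import *
s=ctrl.grab_frame('scene');cv2.imwrite('pics/s14.png',s);sc()
for z in(.149,.173,.196): print(proj('scene',(.627,-.184,.019+z)))"
```

```text
time_s: 27.05
position: [0.627, -0.1855, 0.1914]
orientation: [-3.14, -0.0, 1.541]
ft_force: [0.6, -0.7, -0.6]
opening: 0.06
grip_force: 0.0
box (324, 201, 12, 14) low [326.9 213.3]
box (334, 183, 19, 20) low [342.08333333 200.75      ]
60 [298.4 215.4] 70 [306.9 218.8] 80 [316.  221.2] 90 [325.4 222.7] 100 [335.  223.2] 
[327.70236912 192.43588277]
[328.20017594 186.97812916]
[328.68854218 181.6238784 ]
```

Converted, -0.045 m is -0.9, -0.04 m is -0.8.

```bash
echo '[{"aperture":0.085}, {"aperture":0.085}, {"aperture":0.085, "d":[0, 0, -0.4]}, {"aperture":0.085, "d":[0, 0, -0.8]}, {"aperture":0.085, "d":[0, 0, -0.9]}]' | python3 jog.py 4
echo '[{"aperture":0.085, "d":[0, 0, -0.9]}, {"aperture":0.085, "d":[0.9, 0, 0]}, {"aperture":0.085, "d":[0.9, 0, 0]}, {"aperture":0.085, "d":[0.9, 0, 0]}, {"aperture":0.085, "d":[0.9, 0, 0]}]' | python3 jog.py
echo '[{"aperture":0.085, "d":[0.9, 0, 0]}, {"aperture":0.085, "d":[0.9, 0, 0]}, {"aperture":0.085, "d":[0.9, 0, 0]}, {"aperture":0.085, "d":[0.9, 0, 0]}, {"aperture":0.085}]' | python3 jog.py
python3 - <<'E'
from h import *
np.set_printoptions(precision=4,suppress=True)
L=dict(head=.173,neck=.11,end=.196)
for n in("scene","top"):
    s=ctrl.grab_frame(n);cv2.imwrite(f"pics/{n}15.png",s)
    k=cv2.inRange(cv2.cvtColor(s,cv2.COLOR_BGR2HSV),(8,60,90),(30,255,255))
    g=proj(n,(.628,-.184,.15)).astype(int);m=np.zeros_like(k);m[g[1]-45:g[1]+45,g[0]-45:g[0]+45]=255;k&=m
    for c in cv2.findContours(k,0,1)[0]:
        if cv2.contourArea(c)>8: print(n,cv2.boundingRect(c),cv2.contourArea(c))
    for q in((0,-.007,.196),(0,.033,.196),(0,-.007,.149),(0,.033,.149),(0,0,.08)): print(q,proj(n,(.628+q[0],-.1835-q[1],.019+q[2])).round(1),end=' ')
    print()
    # stand/crock white
    w=cv2.inRange(cv2.cvtColor(s,cv2.COLOR_BGR2HSV),(0,0,150),(180,45,255))
    for nm,X in(("stand",(.63,-.183,.01)),("crock",(.5755,.1424,.08)),("bowl",(.658,-.0065,.038))):
        g=proj(n,X).astype(int);sub=w[g[1]-22:g[1]+22,g[0]-24:g[0]+24]
        ref=cv2.inRange(cv2.cvtColor(cv2.imread(f"pics/{n}0.png"),cv2.COLOR_BGR2HSV),(0,0,150),(180,45,255))[g[1]-22:g[1]+22,g[0]-24:g[0]+24]
        print(nm,cv2.boundingRect(sub),cv2.boundingRect(ref))
    if n=="scene":
        for y in range(165,225,4): print(y,''.join('#' if v else '.' for v in k[y,300:360]))
E
```

```text
time_s: 27.65
position: [0.6265, -0.1854, 0.2968]
orientation: [-3.138, -0.001, 1.541]
ft_force: [0.5, -0.0, -0.1]
opening: 0.0851
grip_force: 0.0
time_s: 28.15
position: [0.6326, -0.0041, 0.3422]
orientation: [3.141, 0.0, 1.54]
ft_force: [-0.0, -0.1, -1.0]
opening: 0.0853
grip_force: 0.0
time_s: 28.65
position: [0.6361, 0.184, 0.3417]
orientation: [-3.14, -0.006, 1.552]
ft_force: [1.0, 0.7, 0.1]
opening: 0.0849
grip_force: 0.0
scene (323, 200, 13, 16) 78.0
scene (333, 181, 21, 22) 301.0
(0, -0.007, 0.196) [326.1 181.1] (0, 0.033, 0.196) [340.1 182.4] (0, -0.007, 0.149) [325.2 191.9] (0, 0.033, 0.149) [338.9 193.3] (0, 0, 0.08) [326.2 207.2] 
stand (10, 2, 28, 33) (0, 0, 48, 44)
crock (0, 0, 27, 44) (10, 12, 30, 24)
bowl (12, 0, 36, 34) (12, 0, 36, 34)
165 ............................................................
169 ............................................................
173 ............................................................
177 ............................................................
181 ........................................##..................
185 ........
[... 260 characters left out ...]
......................###...####.....#####..........
205 .............................#######........................
209 ..........................########..........................
213 ........................########............................
217 ............................................................
221 ............................................................
top (320, 178, 17, 9) 78.5
top (337, 166, 26, 23) 355.5
(0, -0.007, 0.196) [330.4 172.1] (0, 0.033, 0.196) [347.1 171.9] (0, -0.007, 0.149) [327.7 176. ] (0, 0.033, 0.149) [343.7 175.8] (0, 0, 0.08) [326.8 181.1] 
stand (9, 7, 33, 30) (9, 7, 29, 30)
crock (7, 6, 33, 33) (7, 6, 33, 33)
bowl (11, 9, 27, 26) (11, 9, 27, 27)
```

```bash
python3 - <<'E'
from h import *
np.set_printoptions(precision=4,suppress=True)
S=cv2.imread("pics/scene15.png");T=cv2.imread("pics/top15.png")
M=lambda s:cv2.inRange(cv2.cvtColor(s,cv2.COLOR_BGR2HSV),(8,60,90),(30,255,255))
kt=M(T)
for y in range(164,192,2): print(y,''.join('#' if v else '.' for v in kt[y,310:370]))
print("ferrule",tri((332,200.5),(337,180.5)))
print("head mask centre",tri((343.5,191.5),(350,177)))
# prediction: seated, leaning th towards -y about the sleeve floor, handle on mouth wall
for th in(.1,.15,.2):
  for d in(0,.01,.02):
    a=np.array([0,-np.sin(th),np.cos(th)]);x=np.array([0,-np.cos(th),-np.sin(th)])
    B=np.array([.628,-.1835+.006,.019+d]);
    if 1: B[1]=-.1835+.006
    P=lambda z,xx,s=0:B+a*z+x*xx+[s,0,0]
    print(th,d,"fer",proj("scene",P(.127,0)),proj("top",P(.127,0)),"backend",proj("scene",P(.196,-.007)),"tips",proj("scene",P(.149,.033)),"top back",proj("top",P(.196,-.007)),"top tip",proj("top",P(.196,.036)))
E
```

```text
164 ............................................................
166 ...........................................####.............
168 ....................................##########..............
170 .............................############.#######...........
172 ...........................#################...####.........
174 ............................######################..........
176 ............................#################.######........
178 ........................#....###################.####.......
180 .............############.....####################..........
182 ..........################....##############..######........
184 ..........###############......#################............
186 ............####...............############.................
188 ................................####........................
190 ............................................................
ferrule (array([ 0.6203, -0.2011,  0.1428]), np.float64(0.004837025938580074))
head mask centre (array([ 0.6212, -0.2289,  0.1853]), np.float64(0.0001264243459306485))
0.1 0 fer [329.3624 19
[... 736 characters left out ...]
ck [340.7337 171.2084] top tip [358.0698 171.4718]
0.15 0.02 fer [331.9252 193.3629] [335.4712 176.1596] backend [334.7433 177.4138] tips [344.7261 190.7622] top back [341.4405 170.3185] top tip [358.9459 170.591 ]
0.2 0 fer [333.5717 198.2492] [336.6454 177.7417] backend [337.6257 182.8105] tips [346.4814 196.1573] top back [343.9914 172.1299] top tip [360.7663 172.5667]
0.2 0.01 fer [333.8041 196.0446] [337.2607 176.9801] backend [337.8869 180.4496] tips [346.7798 193.9208] top back [344.7226 171.2595] top tip [361.6572 171.7087]
0.2 0.02 fer [334.0388 193.8184] [337.8875 176.2041] backend [338.1507 178.0647] tips [347.0812 191.6621] top back [345.4686 170.3716] top tip [362.5661 170.8335]
```

Both views agree the brush is seated. The head centre is at z≈0.185 against 0.187 expected, and the ferrule is at 0.143 against 0.144. It leans naturally in the sleeve, and the stand, crock and bowl outlines are unchanged. I'll hand it in.

```bash
python3 -c "
from workcell import ctrl
print(ctrl.job_done())"
```

```text
the job is handed in; nothing more can be done
None
```

The job is handed in: the brush stands handle-down on the bottom of the slim stand, head up and leaning about 0.15–0.2 rad in the sleeve, and the pots and bowl look unmoved, though the other things were not re-measured.

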